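# Slide the tub lid out over the ledge

## Task

On the wooden ledge of the olive counter, push the rectangular white tub lid with your fingertips towards the customers' edge (the ledge's long edge on the side away from the robot) until about 4 cm of it hangs out over that edge, with the lid's long side parallel to the edge, so that it can be taken from below. Slide it only: do not lift, tip or drop it. Leave the round lid, the jar, the weight and everything else standing where they are, and finish with the lid at rest and your hand clear.

Things in the scene. Friction and masses are not known exactly. Their poses are not given: they have to be found in the camera images.
- ledge: fixed raised wooden board, 260 mm (its x) by 600 mm (its y), flat top 50 mm above the counter, nothing along its rims. Origin: under its centre, on the counter. Its x axis points away from the robot to the customers' edge, its y along that edge; it stands turned a little differently each time
- ledge_edge (a point): middle of the ledge's customers' edge, on the ledge's top surface (50 mm above the counter); axes as the ledge's
- lid: the rectangular tub lid to push: white plastic, flat, 130 mm (its x) by 170 mm (its y, the long side), 7 mm thick, 0.10 to 0.20 kg, lying loose on the ledge's top, in its left or its right half, turned up to 0.2 rad from the ledge. Origin: centre of its underside. Its x axis points roughly towards the customers' edge. It slides with ordinary plastic-on-wood friction (1 to 2 N to push)
- lid_front (a point): middle of the lid's leading long side (65 mm from the lid's centre along its x), on its underside; its x beyond ledge_edge, in the ledge's frame, is the overhang
- round_lid: flat round tub lid, white plastic, 120 mm across, 7 mm thick, lying on the ledge; not the one to push. Origin: centre of its underside
- jar: small amber glass jar with steel cap, 48 mm across, 75 mm tall, loose, standing on the ledge between the two lid places; leave it. Origin: centre of its underside
- weight: small brass scale weight with a knob, 36 mm across, 48 mm tall, loose, standing on the ledge near its far edge between the two lid places; leave it. Origin: centre of its underside
- cup: white plastic cup, 90 mm across, 70 mm tall, loose on the counter left of the ledge; leave it. Origin: centre of its underside
- can: upright can, 74 mm across, 110 mm tall, loose on the counter right of the ledge; leave it. Origin: centre of its underside
- spoon: steel serving spoon, 240 mm long, lying on the counter to the right; leave it. Origin: under the spoon
Things that resemble listed ones, but are neither listed nor needed, are in the scene too. What is shaped like the lid but red is not meant.

How it is judged:
By the outcome, as a careful person would: the job done as asked, in the order asked, and still so for the second after the job is handed in, with the robot touching nothing.
It also fails if it takes over 40 s, if anything falls off the work surface, if the arm or the gripper's body presses on something with over 40 N, if the wrist force passes 120 N, or if a joint passes its speed limit or range.

## Robot

A 6-joint arm with a two-finger parallel gripper is mounted at the origin on the work surface. World frame = base frame: x ahead of the robot, y to its left, z up, the work surface at z = 0. Lengths are in m, angles in rad, forces in N, time in s.
With the tool pointing down it reaches from about 0.275 to 0.875 m from the base axis. Payload 12.5 kg.
Tool frame: the origin (TCP) lies at the very end of the fingers, on their centre line; the grasp point (between the pads) lies 19 mm behind it; x points along the fingers, y is the direction in which the jaws open and shut, and the axes are right-handed (so a half turn about x gives the same grasp; the last joint's range is limited). The gripper opens to 85 mm and grips with 20 to 120 N. Pads are 22 mm wide; open, the fingers measure 114 mm over their backs; the gripper's body (76 mm by 85 mm) begins 54 mm behind the grasp point. The pads swing forward as they close: fully open they stand 13 mm farther back than shut.
Start: joints at [-1.404, 0.351, 1.652, -0, 1.139, -0.085], TCP at [0.137, -0.533, 0.198] pointing down, gripper open.
Joint ranges: [-2.75, 2.75], [-0.79, 2.1], [0.01, 2.65], [-1.57, 4.71], [0.07, 3.14], [-2.87, 2.87]. Speed limits (rad/s): [2.22, 2.22, 2.79, 3.14, 3.14, 3.14].

## Interface

Orientations are given as a 3x3 rotation matrix whose columns are the frame's x, y, z axes.
In Python, from bench import manip gives the robot as it stands. Calls block until the motion is done:
- manip.move_ptp(position, orientation): joint-space move of the TCP to a pose.
- manip.move_l(position, attitude=None, max_speed=0.15): straight line of the TCP; attitude=None keeps the orientation; max_speed is the mean speed in m/s.
- manip.move_j(angles): joint-space move.
- manip.set_gripper(opening, effort=None): opening from 0.0 (shut) to 1.0 (fully open); effort is the grip in N (None keeps the last); returns when the fingers have stopped.
- manip.dwell(seconds).
- manip.inverse_kinematics(position, orientation): joint angles nearest the present ones, or None.
- manip.grab_frame(name): name is "scene" or "top" or "wrist"; returns (picture, depth): 480x640x3 uint8, red, green, blue; 480x640 float32, m along the optical axis (not along the pixel's ray), 0 where there is no reading.
- manip.get_calibration(name): a dict with "camera_matrix" (3x3 intrinsics, pixels), "R" (3x3) and "t" (3): a world point X has camera coordinates R X + t. Camera axes: x right, y down, z forward; pixel columns grow to the right and rows downward; lengths in m; the calibration is good to about 2 mm. A picture is of the moment at which its call begins: read the wrist's pose just before it. get_calibration takes no time and is no camera call; for the wrist camera it gives the pose at the moment of the call.
A pose or a line that the arm cannot do raises manip.Unreachable and nothing moves.
- manip.sign_off(): hands the job in, once; it reports no verdict.
Trained networks look in the newest picture that a camera, given by its name, has taken for a name from the list of things; names that differ only in an ending like _2 or _b are one class to them, and where a whole thing is asked for, a point or a joint stands for the part that bears it (a point fixed in the world has none). Each returns a list of dicts, best first, with "confidence" (0 to 1); they miss things now and then, are a little off and sometimes report something else, mostly with a low value. They report only what shows in the picture. A call takes as long as a camera call. They do not tell look-alikes from the thing itself.
- manip.look_for(camera, name): "at" ([x, y, z] in m, in world coordinates, good to about 4 mm: the middle of the surface that is visible of it).
Readings, each from a call of its own:
- manip.current_time(): time.
- manip.current_qpos(): joint angles.
- manip.current_joint_vel(): joint speeds.
- manip.current_joint_torque(): joint torques, N m.
- manip.current_ee_pos(): TCP position.
- manip.current_tcp_rot(): TCP orientation.
- manip.current_force(): force on the tool from outside, world axes, zero at the start.
- manip.current_ft_torque(): the same for the moment, N m.
- manip.current_grip_width(): opening from 0.0 (shut) to 1.0 (fully open).
Only numpy, scipy, OpenCV 4.12 (cv2) and the standard library are available. Lean on these libraries where they do the work, as an engineer would, in place of code of your own. Each camera call takes 0.05 s, during which the arm holds its last target. There are 200 camera calls.

## Working session

There is one attempt and no reset: what is moved stays moved. The work goes in short steps, each a Python script; the robot and the scene stay as the last script left them, time stands still between calls to the robot, and variables do not carry over. Pictures are saved under pics/ and viewed, about 8 in all and at most 12, crops included, and the job is handed in when it is done.

```bash
mkdir -p pics
python3 - <<'E'
from bench import manip as m
import cv2,numpy as np
for c in("top","scene"):
    p,d=m.grab_frame(c); cv2.imwrite(f"pics/{c}0.png",p[:,:,::-1]); np.savez(f"{c}0.npz",p=p,d=d)
    k=m.get_calibration(c); print(c,np.round(k["camera_matrix"],1).tolist(),np.round(k["R"],3).tolist(),np.round(k["t"],3))
    for n in("lid","round_lid","jar","weight","ledge"):
        print(n,[(np.round(r["at"],3).tolist(),round(r["confidence"],2)) for r in m.look_for(c,n)])
print(m.current_time())
E
```

```text
top [[500.5, 0.0, 310.9], [0.0, 500.5, 234.6], [0.0, 0.0, 1.0]] [[0.003, -1.0, 0.013], [-0.992, -0.005, -0.127], [0.128, -0.012, -0.992]] [-0.031  0.495  1.488]
lid [([0.69, 0.43, 0.005], 0.84), ([0.251, 0.371, 0.01], 0.83), ([0.535, 0.173, 0.057], 0.82)]
round_lid [([0.547, -0.148, 0.059], 0.83), ([0.434, -0.0, 0.128], 0.47)]
jar [([0.438, 0.0, 0.127], 0.64)]
weight [([0.576, 0.013, 0.082], 0.47)]
ledge [([0.491, -0.015, 0.049], 0.67), ([0.475, 0.46, 0.015], 0.18)]
scene [[441.6, 0.0, 319.4], [0.0, 441.6, 236.0], [0.0, 0.0, 1.0]] [[-0.161, 0.987, -0.022], [0.641, 0.088, -0.762], [-0.75, -0.137, -0.647]] [ 0.084 -0.243  1.369]
lid [([0.7, 0.426, 0.003], 0.94), ([0.262, 0.369, 0.006], 0.92), ([0.549, 0.168, 0.055], 0.9)]
round_lid [([0.556, -0.146, 0.058], 0.85)]
jar [([0.462, 0.006, 0.098], 0.73)]
weight [([0.593, 0.017, 0.072], 0.83)]
ledge [([0.549, -0.004, 0.051], 0.84)]
0.6
```

View pics/top0.png

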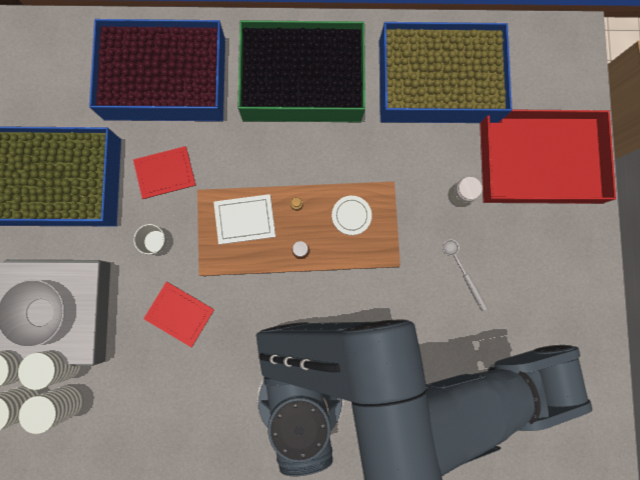

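The top view shows the white rectangular lid on the ledge at about (244,219), the round lid at (351,215), the jar at (300,249) and the weight at (296,204). The candidates shaped like the lid are red (165,172), red (179,314) and white (244,219). Only the white one lies on the ledge and matches, so next I measure it and check it in an enlarged crop.

```bash
cat > h.py <<'E'
from bench import manip as m
import cv2,numpy as np
def proj(c,X):
    k=m.get_calibration(c); q=k["camera_matrix"]@(k["R"]@np.asarray(X,float).T+np.reshape(k["t"],(3,1))); return (q[:2]/q[2]).T
def back(c,uv,z):
    k=m.get_calibration(c);R,t=np.array(k["R"]),np.ravel(k["t"])
    uv=np.asarray(uv,float); r=np.c_[uv,np.ones(len(uv))]@np.linalg.inv(k["camera_matrix"]).T@R
    C=-R.T@t; return (C+r*((z-C[2])/r[:,2])[:,None])[:,:2]
def rect(c,mask,z,seed):
    n,l=cv2.connectedComponents(mask.astype(np.uint8)); M=(l==l[seed[1],seed[0]]).astype(np.uint8)
    ct=max(cv2.findContours(M,0,2)[0],key=cv2.contourArea)[:,0]
    b=cv2.boxPoints(cv2.minAreaRect((back(c,ct,z)*1000).astype(np.float32)))/1000
    ctr=b.mean(0); e=[b[1]-b[0],b[2]-b[1]]; L=[np.linalg.norm(v) for v in e]
    x=e[int(np.argmin(L))]; x=x/np.linalg.norm(x); x=x*np.sign(x[0])
    return ctr,np.arctan2(x[1],x[0]),sorted(L),b
def measure(c,p,sl,sw):
    hsv=cv2.cvtColor(p,cv2.COLOR_RGB2HSV)
    white=(hsv[...,1]<50)&(hsv[...,2]>190)
    wood=((hsv[...,0]<25)&(hsv[...,1]>60)&(hsv[...,2]>60))
    lid=rect(c,white,.057,sl); led=rect(c,wood,.05,sw)
    for n,r in(("lid",lid),("ledge",led)): print(n,np.round(r[0],4),"yaw",round(r[1],4),"size",np.round(r[2],4))
    return lid,led
E
python3 - <<'E'
from h import *
p,_=m.grab_frame("top")
lid,led=measure("top",p,(244,206),(225,258))
im=p[:,:,::-1].copy(); im=cv2.resize(im[160:300,180:420],None,fx=3,fy=3,interpolation=cv2.INTER_CUBIC)
for r,z in((lid,.057),(led,.05)):
    q=(proj("top",np.c_[r[3],np.full(4,z)])-[180,160]+.5)*3; cv2.polylines(im,[q.astype(int)],True,(255,0,0),1)
cv2.imwrite("pics/c1.png",im)
E
```

```text
lid [0.5394 0.1721] yaw 0.138 size [0.0969 0.1376]
ledge [0.5142 0.0113] yaw 0.0496 size [0.2624 0.6016]
```

View pics/c1.png

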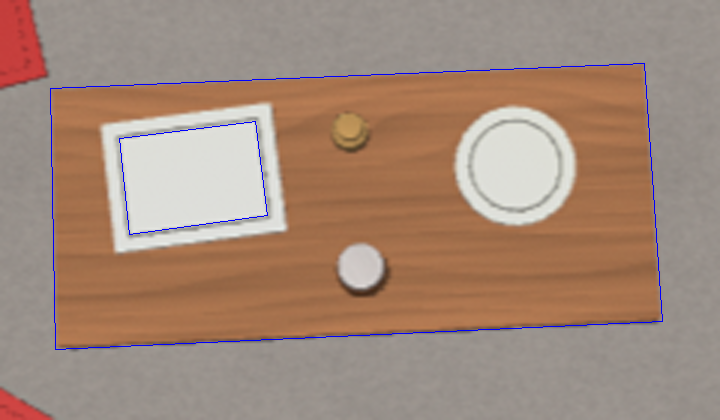

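The crop confirms the white rectangular lid, left on the ledge. My box took only its inner panel, so I will close the mask. The ledge fits well (0.262 x 0.602). Next I re-measure, move to behind the lid, and probe how high the open fingertips are by touching the ledge lightly.

```bash
sed -i 's/    wood=/    white=cv2.morphologyEx(white.astype(np.uint8),cv2.MORPH_CLOSE,np.ones((5,5)))\n    wood=/' h.py
cat >> h.py <<'E'
def rot(a): c,s=np.cos(a),np.sin(a); return np.array([[0,-s,c],[0,c,s],[-1.,0,0]])
def ux(a): return np.array([np.cos(a),np.sin(a)])
def inledge(lid,led):
    d=lid[0]-led[0]; a=led[1]; x=ux(a)@d; y=ux(a+np.pi/2)@d; da=lid[1]-a
    print("lid in ledge x %.4f y %.4f yaw %.4f overhang %.4f"%(x,y,da,x+.065*np.cos(da)-.13)); return x,y,da
E
python3 - <<'E'
from h import *
p,_=m.grab_frame("top")
lid,led=measure("top",p,(244,219),(225,258)); inledge(lid,led)
np.savez("meas.npz",lc=lid[0],la=lid[1],ec=led[0],ea=led[1])
xy=lid[0]-ux(lid[1])*(.065+.011+.022)
R=rot(lid[1]); print(xy,m.inverse_kinematics([*xy,.12],R))
f0=m.current_force()
m.move_ptp([*xy,.16],R); m.move_l([*xy,.075],max_speed=.1); m.dwell(.2)
f0=np.array(m.current_force()); z=.075
while z>.034:
    z-=.0025; m.move_l([*xy,z],max_speed=.03); f=m.current_force()-f0
    if abs(f[2])>1.5: break
print("touch",z,m.current_ee_pos(),np.round(f,2))
z+=.004; m.move_l([*xy,z]); print(m.current_ee_pos(),m.current_force()-f0,m.current_time())
for c in("scene","wrist"):
    p,_=m.grab_frame(c); cv2.imwrite(f"pics/{c}2.png",p[:,:,::-1])
E
```

```text
lid [0.5397 0.1716] yaw 0.1383 size [0.129  0.1711]
ledge [0.5142 0.0113] yaw 0.0496 size [0.2624 0.6016]
lid in ledge x 0.0334 y 0.1588 yaw 0.0887 overhang -0.0318
[0.44265172 0.15807243] [ 2.43896817e-01  3.12746728e-01  1.92834181e+00 -4.44089210e-16
  9.00504114e-01 -1.46524221e+00]
touch 0.03249999999999996 [0.44253557 0.15804416 0.03233947] [ 1.81 -0.64 -0.13]
[0.44285036 0.15812054 0.03683233] [0.03512438 0.39128575 0.68151147] 9.0667
```

View pics/scene2.png

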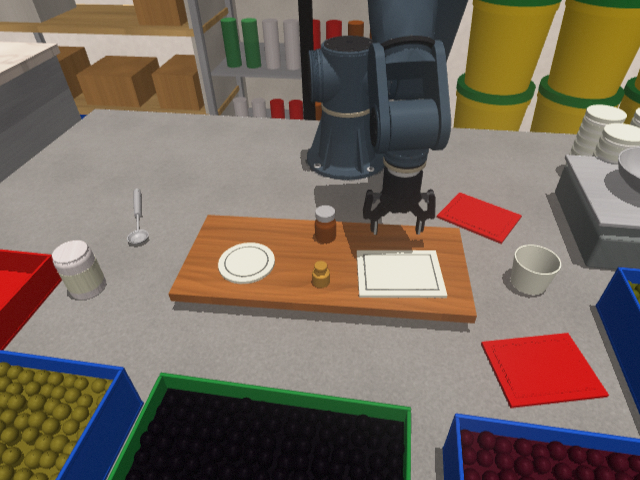

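View pics/wrist2.png

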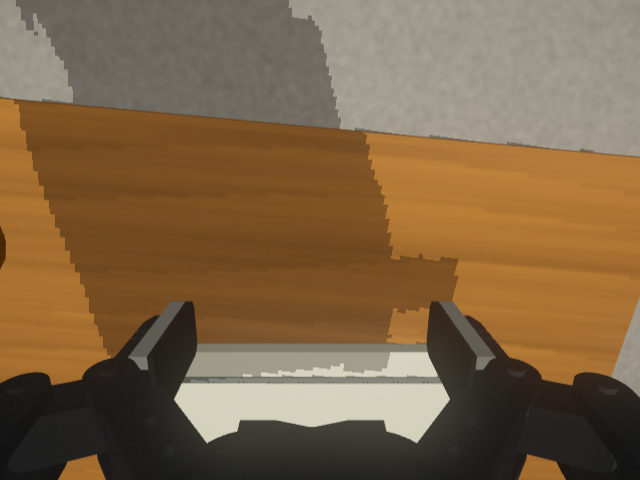

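The open fingers stand behind the lid, with tips at scene pixels (376,232) and (428,230), and still show no contact. I continue probing with a short settling time at each step.

Run:
```python
from h import *
x,y,_=m.current_ee_pos(); k=np.load("meas.npz"); xy=k["lc"]-ux(k["la"])*.098
m.dwell(.1); f0=np.mean([m.current_force() for _ in range(3)],0); z=.035
print("base",f0)
while z>.018:
    z-=.0015; m.move_l([*xy,z],max_speed=.03); m.dwell(.05); f=m.current_force()-f0
    print(round(z,4),np.round(m.current_ee_pos()[2],4),np.round(f,1))
    if f[2]>2.5: break
print(m.current_time(),m.current_grip_width())
```

```text
base [-0.73280698 -0.22114815  0.03344033]
0.0335 0.0333 [ 1.  -0.9  0.1]
0.032 0.032 [ 1.  -0.2 -0.4]
0.0305 0.0305 [0.6 0.6 0. ]
0.029 0.029 [ 0.5 -0.8  0.3]
0.0275 0.0275 [ 0.5 -0.9  0.4]
0.026 0.026 [ 0.8 -0.1 -0. ]
0.0245 0.0244 [ 1.4 -0.2 -0.1]
0.023 0.023 [ 0.8  0.3 -0.6]
0.0215 0.0215 [1.2 0.5 0.7]
0.02 0.02 [0.5 0.1 1. ]
0.0185 0.0185 [ 1.  -0.4 -0.6]
0.017 0.017 [-0.8 -0.2 -0.4]
12.8667 1.0007111878736645
```

Run:
```python
from h import *
p,d=m.grab_frame("scene"); x,y,z=m.current_ee_pos(); R=m.current_tcp_rot(); print(np.round(R,3).tolist(),x,y,z)
im=cv2.resize(p[160:300,340:480,::-1],None,fx=4,fy=4,interpolation=cv2.INTER_CUBIC)
q=(proj("scene",[[x,y,z],[x,y,.05]])-[340,160])*4
for a in q: cv2.circle(im,tuple(int(v) for v in a),4,(0,255,0),-1)
p2,_=m.grab_frame("wrist"); im2=cv2.resize(p2[:,:,::-1],None,fx=.4,fy=.4)
o=np.zeros((560,820,3),np.uint8); o[:,:560]=im; o[:192,560:816]=im2; cv2.imwrite("pics/c3.png",cv2.resize(o,(800,546)))
# 3D points of dark finger pixels
k=m.get_calibration("scene");C=np.linalg.inv(k["camera_matrix"]);v,u=np.mgrid[180:260,355:450];u=u.ravel();v=v.ravel();dd=d[v,u]
P=((np.c_[u,v,np.ones(len(u))]@C.T)*dd[:,None]-np.ravel(k["t"]))@k["R"]
dark=(p[v,u].max(1)<60)&(dd>0); Q=P[dark]; print(len(Q)); 
for s in(1,-1):
    S=Q[(Q[:,1]-y)*s>.02]; S=S[np.argsort(S[:,2])][:400:50]; print(np.round(S,3).tolist())
```

```text
[[-0.0, -0.138, 0.99], [-0.0, 0.99, 0.138], [-1.0, 0.0, -0.0]] 0.4426424828265793 0.15806988059291263 0.016990788523158856
2098
[[0.442, 0.201, 0.067], [0.45, 0.206, 0.108], [0.441, 0.22, 0.116], [0.43, 0.217, 0.121], [0.448, 0.222, 0.13], [0.456, 0.188, 0.138], [0.46, 0.183, 0.148], [0.448, 0.217, 0.155]]
[[0.201, 0.091, -0.003], [0.46, 0.106, 0.106], [0.448, 0.107, 0.115], [0.46, 0.109, 0.119], [0.458, 0.117, 0.127], [0.465, 0.128, 0.13], [0.458, 0.087, 0.137], [0.46, 0.089, 0.146]]
```

View pics/c3.png

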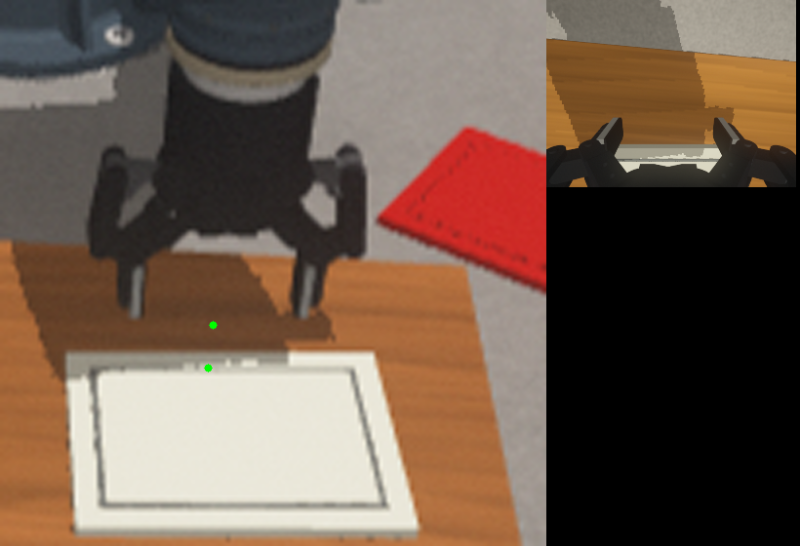

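The tips (crop pixels (136,318) and (303,318)) still stand about 5 mm above the ledge, so open they end about 35–40 mm behind the TCP, more than the 13 mm stated. I probe on to contact.

Run:
```python
from h import *
k=np.load("meas.npz"); xy=k["lc"]-ux(k["la"])*.098
z=.017
while z>.003:
    z-=.001; m.move_l([*xy,z],max_speed=.03); m.dwell(.03); f=np.mean([m.current_force() for _ in range(3)],0)
    print(round(z,4),np.round(m.current_ee_pos()[2],4),np.round(f,1))
    if f[2]>2.5: break
print(m.current_time())
```

```text
0.016 0.016 [-1.   0.  -0.4]
0.015 0.015 [ 0.   0.6 -0.3]
0.014 0.014 [ 0.4 -0.4 -0.6]
0.013 0.013 [ 0.4 -0.6  1.7]
0.012 0.012 [-0.6 -0.5 -0.4]
0.011 0.011 [ 0.4 -0.3 -0.2]
0.01 0.01 [0.8 0.6 0.2]
0.009 0.009 [-1.  -0.5 -0.4]
0.008 0.008 [ 0.6 -0.4  0.6]
0.007 0.007 [ 0.4 -0.   0.4]
0.006 0.006 [ 0.5 -0.2 -0.5]
0.005 0.005 [ 0.4 -0.4  0.5]
0.004 0.004 [ 0.5 -0.1  0.7]
0.003 0.0032 [-1.3 -0.4  5.7]
16.9333
```

Contact comes at TCP z ≈ 0.0035 (5.7 N at most). With the TCP at 0.0065 the tips run about 3 mm above the wood, against the 7 mm rim. I now push to a nominal 25 mm overhang while turning to the ledge's yaw, then re-measure.

```bash
cat >> h.py <<'E'
Z=.0065
def L2W(x,y,k): a=float(k["ea"]); return k["ec"]+x*ux(a)+y*ux(a+np.pi/2)
E
python3 - <<'E'
from h import *
k=np.load("meas.npz"); la,ea=float(k["la"]),float(k["ea"])
xy=k["lc"]-ux(la)*.098
m.move_l([*xy,Z],max_speed=.05)
m.move_l([*(k["lc"]-ux(la)*.078),Z],max_speed=.05); print(np.round(m.current_force(),1))
m.move_l([*L2W(.014,.156,k),Z],rot(ea),max_speed=.04)
print(np.round(m.current_force(),1),m.current_ee_pos(),m.current_time())
p,_=m.grab_frame("top"); im=cv2.resize(p[140:300,180:420,::-1],None,fx=3,fy=3,interpolation=cv2.INTER_CUBIC)
s,_=m.grab_frame("scene"); s=cv2.resize(s[160:340,300:500,::-1],None,fx=3,fy=3)
cv2.imwrite("pics/t4.png",cv2.resize(np.vstack([im,cv2.resize(s,(720,648))]),(520,812))[:600] if 0 else im); cv2.imwrite("pics/s4.png",s)
try:
    lid,led=measure("top",p,(244,195),(225,258)); inledge(lid,led)
except Exception as e: print(e)
E
```

```text
[-0.3  0.2 -0.3]
[0.  0.3 0.7] [0.52042538 0.16783287 0.00655576] 19.3417
lid [ 0.5165 -0.0707] yaw 0.0113 size [1.4558 2.0324]
ledge [ 0.5097 -0.0539] yaw -0.009 size [1.4392 2.0371]
lid in ledge x 0.0069 y -0.0168 yaw 0.0203 overhang -0.0581
```

View pics/t4.png

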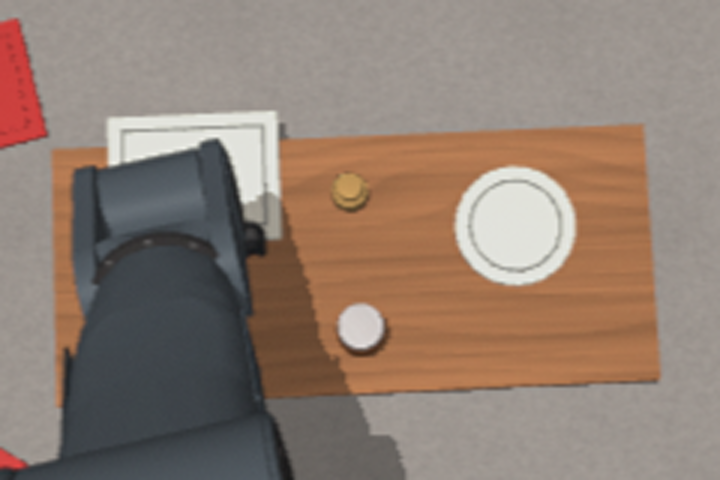

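View pics/s4.png

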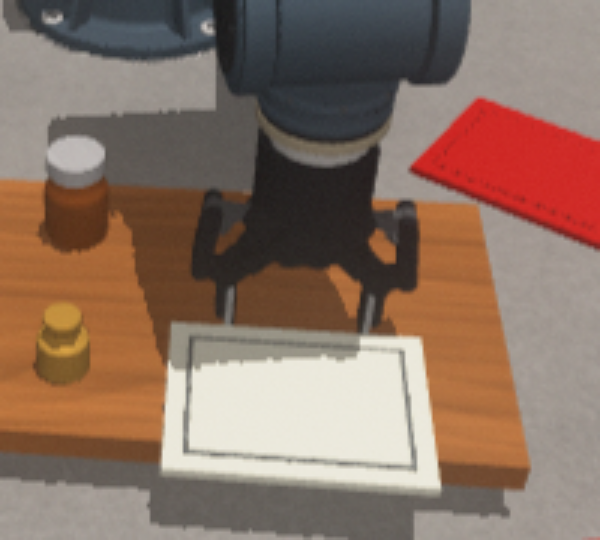

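The lid slid and turned. It hangs over the edge, front corners in the top crop at (107,117) and (277,111), and the jar, weight and round lid are unmoved. I measure the visible front edge before the last push.

```bash
cat >> h.py <<'E'
def front(p,k):
    g=p[...,2].astype(float); uv=[]   # blue: white lid vs wood/counter
    for u in range(220,270):
        c=g[165:200,u]; th=190; v=np.argmax(c>th); uv.append((u,165+v-(c[v]-th)/(c[v]-c[v-1])))
    X=back("top",uv,.057)-k["ec"]; a=float(k["ea"]); x=X@ux(a); y=X@ux(a+np.pi/2)
    f=np.polyfit(y,x,1); r=x-np.polyval(f,y); f=np.polyfit(y[abs(r)<.002],x[abs(r)<.002],1)
    o=np.polyval(f,.157)-.13
    print("overhang mid %.4f, lid yaw rel ledge %.4f, resid %.4f"%(o,-f[0],r.std())); return o,-f[0]
E
python3 - <<'E'
from h import *
k=np.load("meas.npz"); z=np.load("top0.npz")
p,_=m.grab_frame("top"); front(p,k)
print(p[170:190,245,2])
E
```

```text
overhang mid 0.0281, lid yaw rel ledge -0.0001, resid 0.0003
[149 148 145 147 148 146 143 150 210 220 220 218 165 194 219 219 221 221
 200 135]
```

Run:
```python
from h import *
k=np.load("meas.npz")
m.move_l([*L2W(.0265,.156,k),Z],max_speed=.03); m.dwell(.1)
p,_=m.grab_frame("top"); front(p,k)
m.move_l([*L2W(-.03,.156,k),Z],max_speed=.1); m.move_l([*L2W(-.05,.156,k),.2],max_speed=.2)
q=m.current_qpos(); q=np.array(q); q[0]+=.9; m.move_j(q)
p,_=m.grab_frame("top"); np.save("p5.npy",p); front(p,k); print(m.current_time())
im=cv2.resize(p[140:300,140:420,::-1],None,fx=2.5,fy=2.5,interpolation=cv2.INTER_CUBIC); cv2.imwrite("pics/t5.png",im)
lid,led=measure("top",p,(244,200),(225,258)); inledge(lid,(k["ec"],float(k["ea"])))
```

```text
overhang mid 0.0416, lid yaw rel ledge 0.0013, resid 0.0002
overhang mid 0.0404, lid yaw rel ledge 0.0027, resid 0.0004
23.6583
lid [0.6135 0.1739] yaw 0.0495 size [0.1284 0.1685]
ledge [0.5142 0.0113] yaw 0.0496 size [0.2624 0.6016]
lid in ledge x 0.1072 y 0.1575 yaw -0.0001 overhang 0.0422
```

View pics/t5.png

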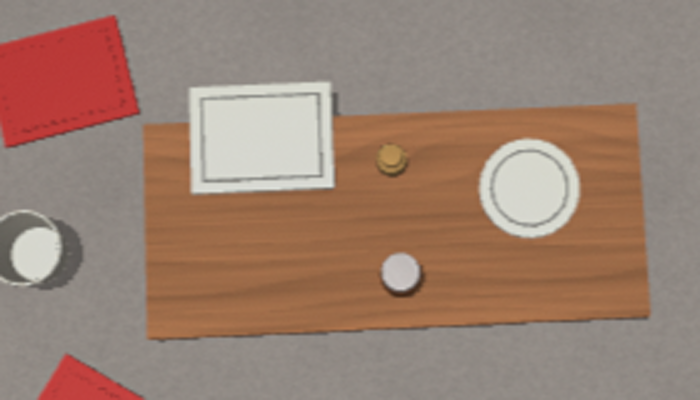

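The lid hangs 40–42 mm over the edge and is parallel to it. The jar, weight, round lid and cup stand where they were, and the hand is clear. I hand in.

Run:
```python
from h import *
m.dwell(.2); print(np.round(m.current_joint_vel(),3),m.current_time()); m.sign_off()
```

```text
[ 0.004  0.001 -0.     0.     0.002  0.   ] 23.8583
the job is handed in; nothing more can be done
```

I pushed the white rectangular lid with both open fingertips against its rear long side, turned it square to the ledge, and handed the job in at 23.9 s.

**Last checks:** The overhang measured 40.4 mm from the lid's front edge and 42.2 mm from its whole outline. The lid's angle to the ledge was under 0.003 rad. In the last top picture the round lid, jar, weight and cup showed no visible displacement, and the hand was clear. The can and the spoon were outside that crop; the arm worked nowhere near them.

**What disagreed:**
- **Finger length:** the open fingertips ended about 46 mm behind the TCP, not the 13 mm given. I found their true height by touching the ledge lightly, at 5.7 N.
- **Ledge size:** the ledge's short side measured 262 mm against 260 mm, so the overhang is uncertain by 1 to 2 mm.

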